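# Lock the chopper lid

## Task

Two filled mini choppers stand on the bench, both with their lids unlocked. Lock the lid with the red bar handle: push it down against its spring and, while it is down, give it a quarter-turn clockwise (seen from above) until its bar points at the white marks on the collar, then let go so that it stays locked. Leave the lid with the blue bar alone.

Things in the scene. Friction and masses are not known exactly. Their poses are not given: they have to be found in the camera images.
- red_grip (a point): Point in the red bar handle of the lid to lock: on the lid's axis, 12 mm below the bar's top, 26 mm above the lid's flat top, 203 mm above the bench at the start. The bar, 84 mm long, 18 thick, 38 tall, stands across the middle of a round white lid 110 mm in diameter. Axes: z up, x along the bar, y across it; they turn and sink with the lid. The lid cannot come off
- red_chopper: The red-barred lid's chopper, fixed to the bench: white base 150 mm square, clear bowl, grey collar 144 mm in diameter, top 158 mm up, around the lid. Origin: centre of the underside; z up; the white lock marks lie on the collar at its +x and -x, the lug gaps at +y and -y, where the bar points at the start. Other things nearby, but for the second chopper, are under 125 mm high
- red_press (a joint): How far the red-barred lid is pushed down, m: 0 raised (start), 0.020 fully down. Its spring pushes up with about 4 N at the top, 10 N fully down. It turns only when more than 0.011 down (aim for 0.014 to 0.018); then lugs under the bar's ends run under the collar and hold it: locked and released it rises to about 0.011
- red_turn (a joint): How far the red-barred lid is turned clockwise seen from above, rad: 0 to 0.08 at the start; 1.571 at the end stop: locked, bar in line with the two white marks on the collar. Light friction, about 0.1 N m; it stays where it is left
- blue_end (a point): Point at one end of the blue bar handle of the other, otherwise identical chopper, to be left alone: 42 mm from that lid's axis (the axis lies at x = -0.042 in this point's own frame, whose x runs along the bar and z up), 203 mm above the bench
Things that resemble listed ones, but are neither listed nor needed, are in the scene too. What is shaped like the red_chopper but purple or yellow is not meant.

How it is judged:
By the outcome, as a careful person would: the job done as asked, in the order asked, and still so for the second after the job is handed in, with the robot touching nothing.
It also fails if it takes over 38 s, if anything falls off the work surface, if the arm or the gripper's body presses on something with over 40 N, if the wrist force passes 120 N, or if a joint passes its speed limit or range.

## Robot

A 6-joint arm with a two-finger parallel gripper is mounted at the origin on the work surface. World frame = base frame: x ahead of the robot, y to its left, z up, the work surface at z = 0. Lengths are in mm, angles in rad, forces in N, time in s.
With the tool pointing down it reaches from about 350 to 800 mm from the base axis. Payload 7.3 kg.
Tool frame: the origin (TCP) lies between the finger pads; the fingertips stand 14 mm ahead of it and the grasp point (between the pads) lies 5 mm behind it; x points along the fingers, y is the direction in which the jaws open and shut, and the axes are right-handed (so a half turn about x gives the same grasp; the last joint's range is limited). The gripper opens to 85 mm and grips with 20 to 120 N. Pads are 22 mm wide; open, the fingers measure 114 mm over their backs; the gripper's body (76 mm by 85 mm) begins 54 mm behind the grasp point. The pads swing forward as they close: fully open they stand 13 mm farther back than shut.
Start: joints at [-1.451, 0.342, 1.524, -0, 1.275, -0.146], TCP at [137.929, -506.575, 245.322] pointing down, gripper open.
Joint ranges: [-2.53, 2.53], [-0.77, 2.02], [0.04, 2.7], [-1, 4.14], [0.28, 2.66], [-3.11, 3.11]. Speed limits (rad/s): [2.57, 2.57, 3.14, 3.14, 3.14, 3.14].

## Interface

Orientations are given as a unit quaternion [w, x, y, z].
In Python, from bench import bot, cams, order gives the robot as it stands.
- The arm moves only by the shell command python3 -m inch 'ROWS' [FORCE]. ROWS is JSON, a list of rows, each a list of 5 numbers: the gripper command: -1 is fully open, 1 is shut, values between are in proportion, then the shift along the tool's x, y, z each as a share of 0.3 m, from -1 to 1, then the turn about the tool's x as a share of 60 degrees, from -1 to 1. A call has exactly 8 rows; each row is the pose to reach, as a shift and turn from the pose measured when the call began, along the tool's axes at that moment; what a row does not reach only later rows make up. A row lasts 1/10 s, in which the tool goes at most 50 mm and 8.59 degrees, less where a joint would pass 70% of its speed; a pose out of reach is approached as far as the arm can. A call with a number of a shift or a turn outside -1 to 1 is refused whole. A call with a gripper value outside its range is refused whole. The fingers move at their own pace and stop on an object; FORCE is the grip in N (left out, the last holds). Time passes only in rows, so rows that repeat a pose let the fingers close, or fill a call up. It gives the time, the measured TCP pose, the force and the opening at its end, in the units of the state.
- bot.get_obs(): the state, without advancing time (a new reading comes with each control period).
- cams.camera(name): name is "scene" or "side" or "wrist"; returns the picture (384x512x3 uint8, red, green, blue); there is no depth.
- cams.calibration(name): a dict with "fx", "fy", "cx", "cy" (pixels), "camera_from_world" (4x4, takes a point from world to camera coordinates); the wrist camera has in their place "T_tool_cam" (4x4, takes a point from camera to tool coordinates, whose origin is the TCP and whose axes are the tool frame's). Camera axes: x right, y down, z forward; pixel columns grow to the right and rows downward; lengths in mm; the calibration is good to about 2 mm. A picture is of the moment at which its call begins: read the wrist's pose just before it. calibration takes no time and is no camera call.
- order.sign_off(): hands the job in, once; it reports no verdict.
The state is a dict: "t": time; "joints": joint angles; "qvel": joint speeds; "effort": joint torques, N m; "tool_pos": TCP position; "tcp_rot": TCP orientation; "contact_force": force on the tool from outside, world axes, zero at the start; "torque": the same for the moment, N m; "finger_gap": finger opening in mm.
Only numpy, scipy, OpenCV 4.12 (cv2) and the standard library are available. Lean on these libraries where they do the work, as an engineer would, in place of code of your own. Each camera call takes 0.05 s, during which the arm holds its last target.

## Working session

There is one attempt and no reset: what is moved stays moved. The work goes in short steps, Python scripts to look and compute and a shell command to move; the robot and the scene stay as the last step left them, time stands still between calls to the robot, and variables do not carry over. Pictures are saved under pics/ and viewed, and the job is handed in when it is done.

```bash
ls; mkdir -p pics
python3 - <<'E'
from bench import bot,cams,order
import cv2,json
o=bot.get_obs();print(o)
for n in("scene","side"):
    cv2.imwrite(f"pics/{n}0.png",cams.camera(n)[:,:,::-1]);print(n,cams.calibration(n))
print(cams.calibration("wrist"))
cv2.imwrite("pics/wrist0.png",cams.camera("wrist")[:,:,::-1])
E
```

```text
pics
{'t': 0.0, 'joints': array([-1.45100822e+00,  3.42722360e-01,  1.52503362e+00, -2.73545748e-05,
        1.27538877e+00, -1.46043630e-01]), 'qvel': array([-7.77571249e-05, -7.28969552e-04, -4.93192055e-04,  1.69871649e-03,
       -8.60862150e-04, -1.16521179e-03]), 'effort': array([-2.64379776e-05, -4.33675432e+01, -2.46012622e+01, -9.27284873e-05,
        7.79303868e-03,  1.80514070e-05]), 'tool_pos': array([ 137.86898628, -506.17507586,  244.62033513]), 'tcp_rot': array([-0.09316317, -0.70086724, -0.09426082,  0.70087134]), 'contact_force': array([-0.44654156, -0.1205302 , -0.18195398]), 'torque': array([ 0.00655227, -0.02918233, -0.00803891]), 'finger_gap': 85.25259413066537}
scene {'fx': 369.82855415090546, 'fy': 369.82855415090546, 'cx': 251.61700731952465, 'cy': 192.1461398836708, 'camera_from_world': array([[-1.24393627e-01,  9.92232802e-01, -5.40964984e-04,
        -2.79468193e+01],
       [ 9.48221650e-01,  1.18715455e-01, -2.94588430e-01,
        -5.75548440e+02],
       [-2.92236082e-01, -3.71578779e-02, -9.55624071e-01,
         1.22135146e+03],
       [ 0.00000000e+0
[... 296 characters left out ...]
420e-01,  3.98294430e-01, -3.21634733e-01,
        -5.41375079e+02],
       [-2.92784037e-01, -1.33159203e-01, -9.46861201e-01,
         1.42238890e+03],
       [ 0.00000000e+00,  0.00000000e+00,  0.00000000e+00,
         1.00000000e+00]])}
{'fx': 267.14253601604133, 'fy': 267.14253601604133, 'cx': 258.2337947116406, 'cy': 190.38020206809918, 'T_tool_cam': array([[ 2.66379975e-04, -2.94770245e-01,  9.55568120e-01,
        -1.27981159e+02],
       [ 9.99999715e-01, -5.96669477e-04, -4.62824469e-04,
        -2.64456268e-01],
       [ 7.06585213e-04,  9.55567971e-01,  2.94770002e-01,
        -7.40737867e+01],
       [ 0.00000000e+00,  0.00000000e+00,  0.00000000e+00,
         1.00000000e+00]])}
```

View pics/scene0.png

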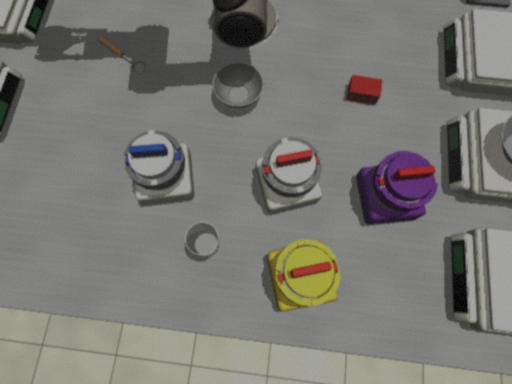

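View pics/side0.png

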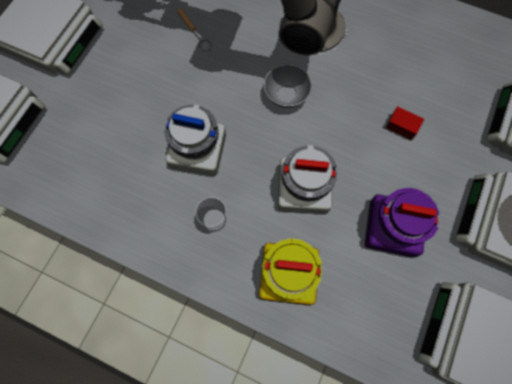

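View pics/wrist0.png

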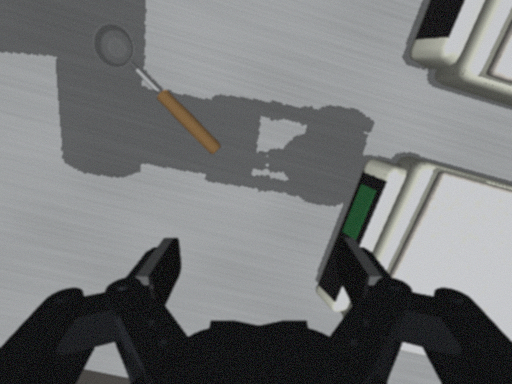

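The scene picture shows the white red-barred chopper's bar at about (294,158), the blue one at (148,150), and purple and yellow decoys. I'll enlarge the target.

Run:
```python
import cv2,numpy as np
a=cv2.imread("pics/scene0.png")[125:225,245:335]; b=cv2.imread("pics/side0.png")[130:230,265:355]
r=lambda i:cv2.resize(i,None,fx=4.4,fy=5*.88,interpolation=cv2.INTER_CUBIC)
cv2.imwrite("pics/crop0.png",np.hstack([r(a),r(b)]))
```

```text
(no output)
```

View pics/crop0.png

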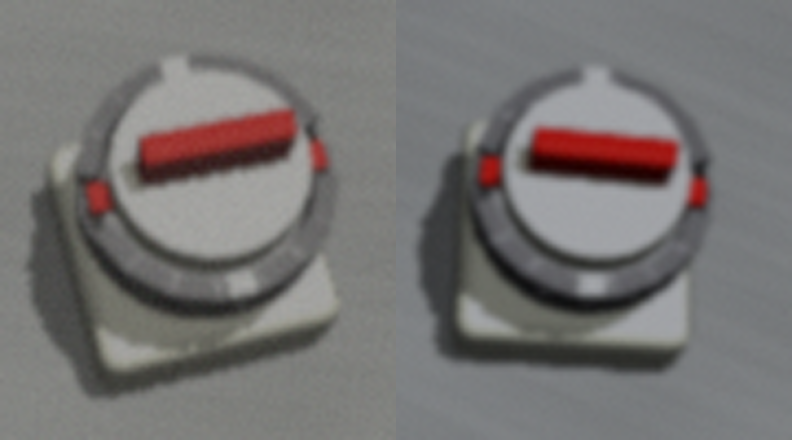

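The crops show the bar's top face centred near (294.5,156) in scene and (312,163) in side. The white marks lie at the collar's front and back, and red lugs at the bar's ends.

```bash
cat > h.py <<'E'
import numpy as np
from bench import bot,cams,order
from scipy.spatial.transform import Rotation as R
def ray(name,px,z,cal=None,obs=None):
    c=cams.calibration(name)
    d=np.array([(px[0]-c['cx'])/c['fx'],(px[1]-c['cy'])/c['fy'],1])
    if name=='wrist':
        o=obs or bot.get_obs(); T=np.eye(4);q=o['tcp_rot'];T[:3,:3]=R.from_quat([*q[1:],q[0]]).as_matrix();T[:3,3]=o['tool_pos']
        M=T@np.array(c['T_tool_cam'])
    else: M=np.linalg.inv(c['camera_from_world'])
    w=M[:3,:3]@d;p=M[:3,3]
    return p+w*(z-p[2])/w[2]
E
python3 - <<'E'
from h import *
s=lambda u,v:(245+u/4.4,125+v/4.4); t=lambda u,v:(265+(u-396)/4.4,130+v/4.4)
np.set_printoptions(precision=1,suppress=True)
P={'scene':[[s(140,136),s(294,110),s(295,135),s(142,160)],[s(175,68),s(243,285)],[s(97,196),s(318,155)]],
'side':[[t(536,128),t(678,142),t(672,165),t(531,155)],[t(597,74),t(593,284)],[t(490,172),t(699,192)]]}
for n,(a,m,l) in P.items():
    A=[ray(n,p,215) for p in a];M=[ray(n,p,158) for p in m];L=[ray(n,p,158) for p in l]
    d=(A[1]+A[2]-A[0]-A[3]);print(n,'bar',np.mean(A,0),np.degrees(np.arctan2(d[1],d[0])),np.linalg.norm(d)/2)
    for X in(M,L):
        d=X[1]-X[0];print(np.mean(X,0),np.degrees(np.arctan2(d[1],d[0])),np.linalg.norm(d))
o=bot.get_obs();q=o['tcp_rot'];print(R.from_quat([*q[1:],q[0]]).as_matrix())
E
```

```text
scene bar [561.3 197.4 215. ] 107.2381330024811 81.40633451893235
[560.6 198.3 158. ] 21.726088020179056 132.64741488971865
[561.3 198.2 158. ] 108.30044111098847 125.23103770982131
side bar [561.8 197.  215. ] 109.65646613369019 80.07795738284175
[557.7 197.4 158. ] 21.430412995296628 133.82042337815543
[560.8 198.2 158. ] 109.02811548238974 124.59437701832714
[[-0.   0.3 -1. ]
 [ 0.  -1.  -0.3]
 [-1.  -0.  -0. ]]
```

```bash
python3 -m inch '[[-1,-0.2,-0.95,-0.95,-0.9],[-1,-0.2,-0.95,-0.95,-0.9],[-1,-0.2,-0.95,-0.95,-0.9],[-1,-0.2,-0.95,-0.95,-0.9],[-1,-0.2,-0.95,-0.95,-0.9],[-1,-0.2,-0.95,-0.95,-0.9],[-1,-0.2,-0.95,-0.95,-0.9],[-1,-0.2,-0.95,-0.95,-0.9]]' 60
cat >> h.py <<'E'
def plan(x,y,z,head):
    o=bot.get_obs();q=o['tcp_rot'];r=R.from_quat([*q[1:],q[0]]).as_matrix()
    h=np.degrees(np.arctan2(r[1,1],r[0,1]))
    print('t',o['t'],'pos',o['tool_pos'],'head',h,'j',o['joints'],'gap',o['finger_gap'],'F',o['contact_force'],'M',o['torque'])
    print('xaxis',r[:,0],'shares',r.T@(np.array([x,y,z])-o['tool_pos'])/300,'turn',-((head-h+180)%360-180)/60)
E
python3 - <<'E'
from h import *
np.set_printoptions(precision=4,suppress=True)
plan(561.3,197.5,300,18.4)
E
```

```text
t: 0.95
tool_pos: [334.7, -161.1, 304.4]
tcp_rot: [0.402, 0.582, 0.402, -0.582]
contact_force: [1.1, -0.3, 0.7]
finger_gap: 85.2
t 0.95 pos [ 334.6727 -161.1439  304.4136] head -20.72666870835231 j [-0.6566  0.0043  1.7781  0.0009  1.3596 -0.2951] gap 85.18880505308263 F [ 1.0613 -0.2969  0.6856] M [-0.0218  0.0082  0.0396]
xaxis [ 0.0003  0.0009 -1.    ] shares [ 0.016   0.2834 -1.3854] turn -0.6521111451392054
```

```bash
python3 -m inch '[[-1,0,0.2,-0.9,-0.65],[-1,0,0.2,-0.9,-0.65],[-1,0,0.2,-0.9,-0.65],[-1,0,0.2,-0.9,-0.65],[-1,0,0.2,-0.9,-0.65],[-1,0,0.2,-0.9,-0.65],[-1,0,0.2,-0.9,-0.65],[-1,0,0.2,-0.9,-0.65]]'
python3 - <<'E'
from h import *
import cv2
np.set_printoptions(precision=4,suppress=True)
plan(561.3,197.5,290,18.4)
cv2.imwrite("pics/w1.png",cams.camera("wrist")[:,:,::-1])
E
```

```text
t: 1.75
tool_pos: [486.1, 70.5, 304.1]
tcp_rot: [0.573, 0.414, 0.574, -0.414]
contact_force: [-0.3, -0.3, 0.5]
finger_gap: 85.3
t 1.75 pos [486.0756  70.5048 304.0626] head 18.361008610295123 j [-0.0125  0.2386  1.5054  0.0006  1.3989 -0.333 ] gap 85.26116349854922 F [-0.3386 -0.3325  0.5203] M [-0.0393  0.0123 -0.0355]
xaxis [-0.0012  0.0006 -1.    ] shares [ 0.0468  0.3714 -0.3227] turn -0.0006498564950812617
```

View pics/w1.png

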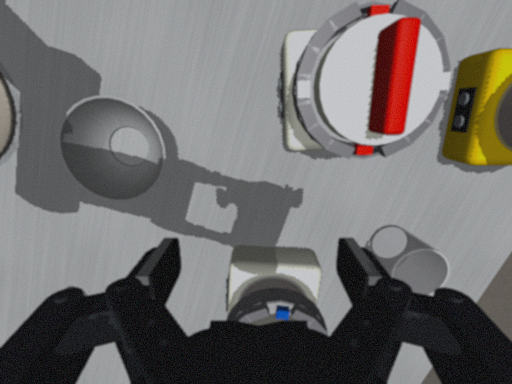

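The wrist picture shows the red bar from about (409,18) to (388,132), the lugs at (379,10) and (364,150), and the white marks at (304,88) and (446,75). The blue chopper is below the gripper at (280,300). Next, a crop to refine these.

Run:
```python
import cv2
a=cv2.imread("pics/w1.png")[0:170,280:460]
cv2.imwrite("pics/w1c.png",cv2.resize(a,None,fx=3.5,fy=3.5,interpolation=cv2.INTER_CUBIC))
```

```text
(no output)
```

View pics/w1c.png

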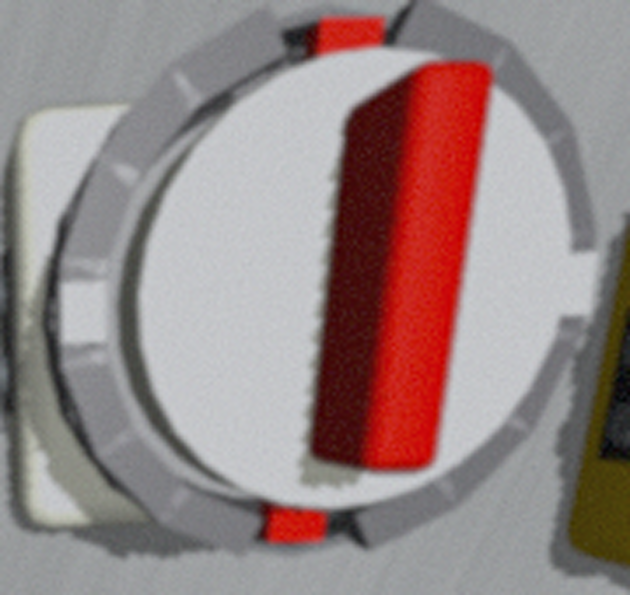

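Run:
```python
from h import *
np.set_printoptions(precision=4,suppress=True)
f=lambda u,v:(280+u/3.5,v/3.5)
A=[ray('wrist',f(*p),215) for p in [(417,66),(491,66),(434,466),(361,466)]]
M=[ray('wrist',f(*p),158) for p in [(60,312),(600,283)]]
d=A[0]+A[1]-A[2]-A[3];print(np.mean(A,0),np.degrees(np.arctan2(d[1],d[0])),np.linalg.norm(d)/2)
d=M[1]-M[0];print(np.mean(M,0),np.degrees(np.arctan2(d[1],d[0])),np.linalg.norm(d))
```

```text
[556.9478 194.7186 215.    ] 108.52868410086549 79.72038036985961
[559.6445 196.0388 158.    ] 21.129289765571915 147.01653799580396
```

Run:
```python
from h import *
np.set_printoptions(precision=4,suppress=True)
plan(560,196.7,250,18.4)
```

```text
t 1.8 pos [485.8835  69.8365 304.3015] head 18.2844724652264 j [-0.0139  0.2377  1.5059  0.0006  1.3989 -0.3331] gap 85.20000557974177 F [ 0.4661 -0.5357  0.082 ] M [ 0.0075 -0.0279 -0.0042]
xaxis [-0.0009  0.0006 -1.    ] shares [ 0.181   0.3674 -0.3239] turn -0.0019254589128934185
```

```bash
python3 -m inch '[[-1,0.1,0.367,-0.324,0],[-1,0.1,0.367,-0.324,0],[-1,0.1,0.367,-0.324,0],[-1,0.18,0.367,-0.324,0],[-1,0.18,0.367,-0.324,0],[-1,0.18,0.367,-0.324,0],[-1,0.18,0.367,-0.324,0],[-1,0.18,0.367,-0.324,0]]'
python3 - <<'E'
from h import *
import cv2
np.set_printoptions(precision=4,suppress=True)
plan(560,196.7,198,18.4)
i=cams.camera("wrist")[:,:,::-1]; cv2.imwrite("pics/w2.png",i)
E
```

```text
t: 2.6
tool_pos: [560.2, 195.7, 252.0]
tcp_rot: [0.573, 0.415, 0.572, -0.414]
contact_force: [0.0, -0.0, 0.5]
finger_gap: 85.3
t 2.6 pos [560.2411 195.7124 252.0463] head 18.196581619414445 j [ 0.2067  0.4633  1.3164  0.0006  1.3601 -0.1111] gap 85.31291787903051 F [ 0.0445 -0.0391  0.4713] M [ 0.0311 -0.0203 -0.0402]
xaxis [ 0.0017  0.001  -1.    ] shares [ 0.1802 -0.0001 -0.0033] turn -0.003390306343092675
```

View pics/w2.png

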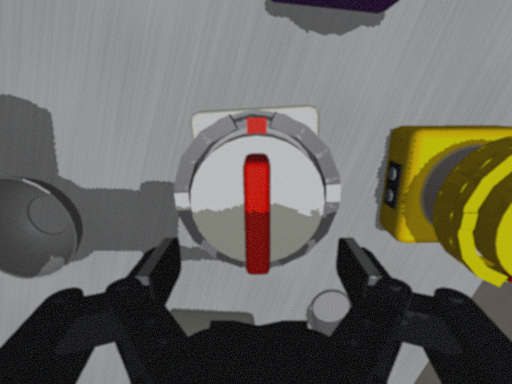

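The bar is upright and centred between the fingers: column 257, rows 154 to 272. Checking its position along z from those pixels.

```bash
python3 - <<'E'
from h import *
np.set_printoptions(precision=4,suppress=True)
a=ray('wrist',(257.5,156),215);b=ray('wrist',(257.5,273),215);print(a,b,(a+b)/2,np.linalg.norm(a-b))
m=ray('wrist',(174,200),158);n=ray('wrist',(341,193),158);print((m+n)/2,np.linalg.norm(m-n),np.degrees(np.arctan2(*(n-m)[1::-1])))
E
python3 -m inch '[[-1,0.06,0,-0.003,0],[-1,0.12,0,-0.003,0],[-1,0.18,0,-0.003,0],[-1,0.18,0,-0.003,0],[1,0.18,0,-0.003,0],[1,0.18,0,-0.003,0],[1,0.18,0,-0.003,0],[1,0.18,0,-0.003,0]]' 70
python3 - <<'E'
from h import *
np.set_printoptions(precision=4,suppress=True)
plan(560,196.7,182,18.4)
E
```

```text
[543.9405 240.1951 215.    ] [570.082  160.3364 215.    ] [557.0112 200.2658 215.    ] 84.02856076185168
[557.8075 196.8586 158.    ] 146.28548412124712 20.66727870185495
t: 3.45
tool_pos: [560.3, 196.9, 198.7]
tcp_rot: [0.573, 0.416, 0.572, -0.414]
contact_force: [-0.6, 0.5, 0.1]
finger_gap: 28.1
t 3.45 pos [560.2799 196.8673 198.6701] head 18.2093507656928 j [ 0.2086  0.5039  1.3998  0.0007  1.2348 -0.1095] gap 28.084833781480874 F [-0.5689  0.5459  0.0637] M [-0.0205 -0.0136  0.01  ]
xaxis [ 0.0028  0.0013 -1.    ] shares [ 0.0556 -0.0012  0.0003] turn -0.003177487238453125
```

```bash
python3 -m inch '[[1,0,0,0,0],[1,0,0,0,0],[1,0,0,0,0],[1,0.014,0,0,0],[1,0.028,0,0,0],[1,0.042,0,0,0],[1,0.055,0,0,0],[1,0.055,0,0,0]]' 70
python3 - <<'E'
from h import *
import cv2
np.set_printoptions(precision=4,suppress=True)
plan(560,196.7,182,-68.6)
cv2.imwrite("pics/w3.png",cams.camera("wrist")[:,:,::-1])
E
```

```text
t: 4.25
tool_pos: [559.6, 196.7, 182.6]
tcp_rot: [0.573, 0.415, 0.573, -0.414]
contact_force: [-6.5, -2.0, 7.9]
finger_gap: 16.7
t 4.25 pos [559.6444 196.7036 182.579 ] head 18.220187213502417 j [ 0.2086  0.518   1.4228  0.0005  1.1991 -0.1096] gap 16.74007049891571 F [-6.4808 -2.04    7.9304] M [-0.3646  1.165  -0.0042]
xaxis [ 0.0016  0.0008 -1.    ] shares [0.0019 0.0011 0.0004] turn 1.4470031202250402
```

View pics/w3.png

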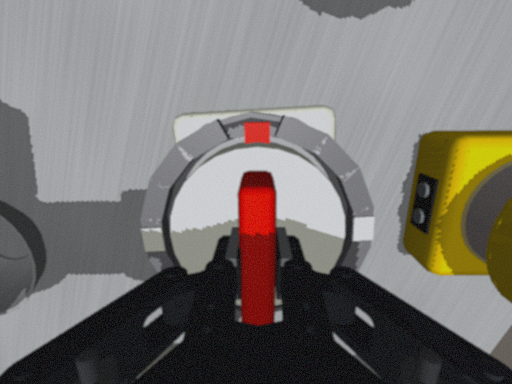

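Gripped (gap 16.7 mm) and about 16 mm down, with 7.9 N from the spring. Now the turn, in two parts.

```bash
python3 -m inch '[[1,0.003,0,0,0.1],[1,0.003,0,0,0.2],[1,0.003,0,0,0.3],[1,0.003,0,0,0.4],[1,0.003,0,0,0.5],[1,0.003,0,0,0.6],[1,0.003,0,0,0.7],[1,0.003,0,0,0.8]]' 70
python3 - <<'E'
from h import *
import cv2
np.set_printoptions(precision=4,suppress=True)
plan(560,196.7,182,-68.6)
cv2.imwrite("pics/w4.png",cams.camera("wrist")[:,:,::-1])
E
```

```text
t: 5.1
tool_pos: [559.6, 196.4, 183.1]
tcp_rot: [0.354, 0.613, 0.353, -0.612]
contact_force: [-4.9, -2.4, 7.7]
finger_gap: 17.0
t 5.1 pos [559.6317 196.4214 183.0803] head -30.01350171497906 j [ 0.2085  0.517   1.423  -0.0003  1.1991  0.7324] gap 16.969388739802753 F [-4.9279 -2.3976  7.6545] M [-0.6117  0.8512  0.0726]
xaxis [ 0.0025  0.0003 -1.    ] shares [ 0.0036  0.0006 -0.0014] turn 0.6431083047503487
```

View pics/w4.png

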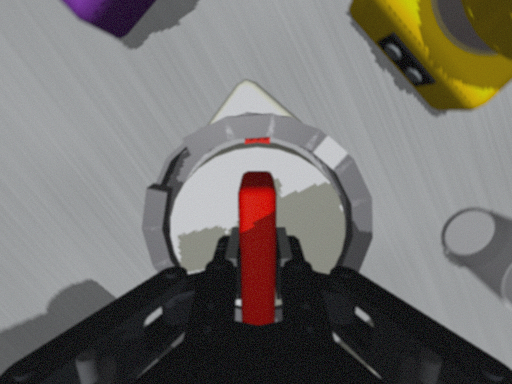

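The lid is turning with the gripper: the lug has slid under the collar at (257,140) and the white mark is coming round at (330,150). Continuing to the stop.

```bash
python3 -m inch '[[1,0.003,0,0,0.1],[1,0.003,0,0,0.2],[1,0.003,0,0,0.3],[1,0.003,0,0,0.4],[1,0.003,0,0,0.5],[1,0.003,0,0,0.6],[1,0.003,0,0,0.66],[1,0.003,0,0,0.66]]' 70
python3 - <<'E'
from h import *
import cv2
np.set_printoptions(precision=4,suppress=True)
plan(560,196.7,182,-68.6)
cv2.imwrite("pics/w5.png",cams.camera("wrist")[:,:,::-1])
E
```

```text
t: 5.95
tool_pos: [559.4, 196.2, 183.2]
tcp_rot: [0.123, 0.697, 0.123, -0.695]
contact_force: [-4.7, -2.2, 8.0]
finger_gap: 17.1
t 5.95 pos [559.4142 196.1863 183.2411] head -69.98186537396143 j [ 0.2086  0.5163  1.4237 -0.0011  1.1989  1.4304] gap 17.146822526550217 F [-4.6581 -2.2471  8.0126] M [-0.4931  0.9905  0.3769]
xaxis [ 0.0028 -0.0004 -1.    ] shares [ 0.0041 -0.0009 -0.0024] turn -0.023031089566023864
```

View pics/w5.png

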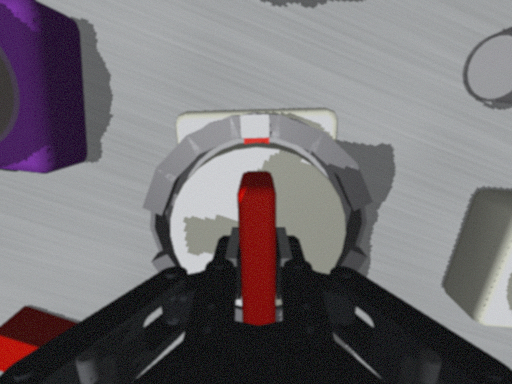

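The mark (255,127) lines up with the lug (257,141), and the torque has risen to 0.38 N m, which suggests the stop. I'll press a little further to confirm.

```bash
python3 -m inch '[[1,0,0,0,0.02],[1,0,0,0,0.04],[1,0,0,0,0.06],[1,0,0,0,0.06],[1,0,0,0,0.06],[1,0,0,0,0.06],[1,0,0,0,0.06],[1,0,0,0,0.06]]' 70
python3 - <<'E'
from h import *
import cv2
np.set_printoptions(precision=4,suppress=True)
plan(560,196.7,182,-68.6)
a=cams.camera("wrist")[90:250,150:370,::-1]
cv2.imwrite("pics/w6.png",cv2.resize(a,None,fx=3,fy=3,interpolation=cv2.INTER_CUBIC))
E
```

```text
t: 6.8
tool_pos: [559.3, 196.2, 184.3]
tcp_rot: [0.103, 0.701, 0.102, -0.698]
contact_force: [-4.5, -1.1, 9.0]
finger_gap: 17.0
t 6.8 pos [559.2737 196.1929 184.3322] head -73.31761302141993 j [ 0.2092  0.5148  1.4231 -0.0022  1.2005  1.4896] gap 16.957981161193924 F [-4.526  -1.0973  9.0477] M [-0.4373  0.9689  1.4092]
xaxis [ 0.0035 -0.0013 -1.    ] shares [ 0.0078 -0.0009 -0.0028] turn -0.07862688369033227
```

View pics/w6.png

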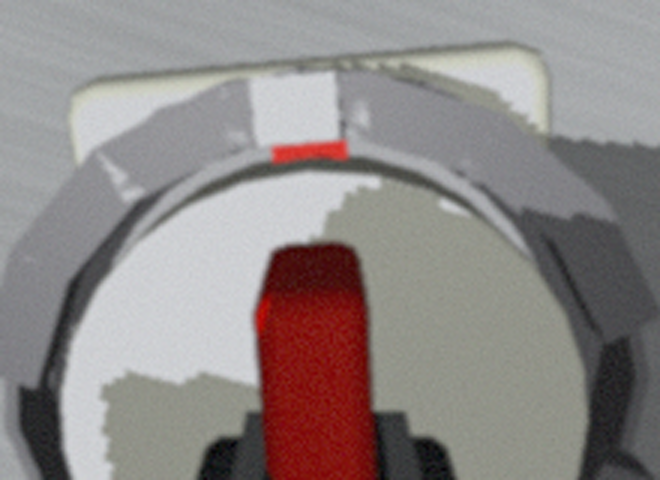

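The torque is now 1.41 N m, so the lid is at the end stop. Releasing in place, then lifting.

```bash
python3 -m inch '[[-1,0,0,0,0],[-1,0,0,0,0],[-1,0,0,0,0],[-1,0,0,0,0],[-1,0,0,0,0],[-1,0,0,0,0],[-1,0,0,0,0],[-1,0,0,0,0]]' 70
python3 -m inch '[[-1,-0.03,0,0,0],[-1,-0.08,0,0,0],[-1,-0.15,0,0,0],[-1,-0.25,0,0,0],[-1,-0.3,0,0,0],[-1,-0.3,0,0,0],[-1,-0.3,0,0,0],[-1,-0.3,0,0,0]]'
python3 - <<'E'
from h import *
import cv2
np.set_printoptions(precision=4,suppress=True)
plan(560,196.7,182,-68.6)
a=cams.camera("wrist")[90:290,150:370,::-1]
cv2.imwrite("pics/w7.png",cv2.resize(a,None,fx=3,fy=3,interpolation=cv2.INTER_CUBIC))
E
```

```text
t: 7.65
tool_pos: [559.3, 196.2, 184.3]
tcp_rot: [0.103, 0.701, 0.102, -0.698]
contact_force: [0.4, -0.0, 0.5]
finger_gap: 85.1
t: 8.45
tool_pos: [558.4, 196.2, 273.1]
tcp_rot: [0.103, 0.7, 0.102, -0.699]
contact_force: [0.3, -0.3, -0.6]
finger_gap: 85.3
t 8.45 pos [558.4282 196.1534 273.0937] head -73.32357051135062 j [ 0.2094  0.4483  1.2827 -0.0021  1.4096  1.4895] gap 85.2668410683702 F [ 0.2993 -0.332  -0.6385] M [-0.0357  0.0389 -0.0045]
xaxis [ 0.0013 -0.0018 -1.    ] shares [ 0.3036 -0.0009 -0.0053] turn -0.07872617518917717
```

View pics/w7.png

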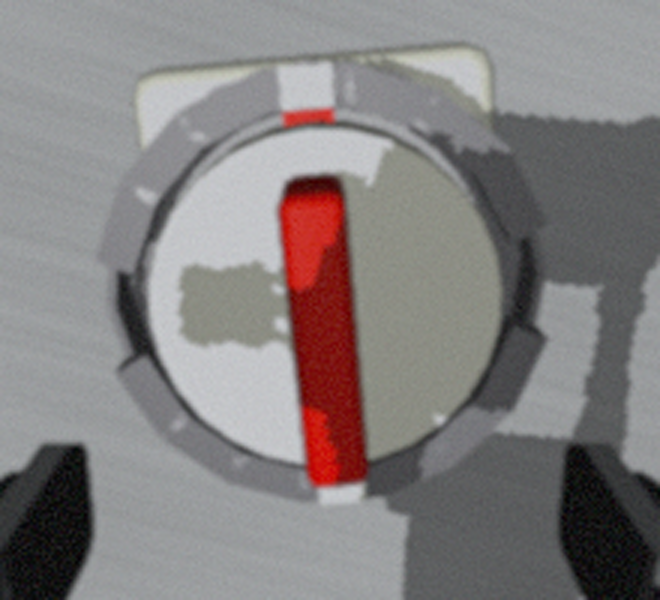

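The bar points from mark (305,85) to mark (340,493), the lugs are under the collar, and the gripper is clear. Checking its angle and height from these pixels, and the blue lid in the scene camera.

Run:
```python
from h import *
import cv2
f=lambda u,v:(150+u/3,90+v/3)
for z in(204,215):
    a=ray('wrist',f(313,200),z);b=ray('wrist',f(338,487),z);d=a-b;print(z,np.linalg.norm(d),np.degrees(np.arctan2(d[1],d[0])))
a=ray('wrist',f(305,65),158);b=ray('wrist',f(341,503),158);d=a-b;print(np.linalg.norm(d),np.degrees(np.arctan2(d[1],d[0])))
i=cams.camera("scene")[:,:,::-1]; 
r=lambda i:cv2.resize(i,None,fx=4,fy=4,interpolation=cv2.INTER_CUBIC)
cv2.imwrite("pics/s8.png",np.hstack([r(cv2.imread("pics/scene0.png")[115:215,110:205]),r(i[115:215,110:205])]))
```

```text
204 80.35689754427094 21.334522142568932
215 75.87123164277341 21.334522142568957
144.98594215014688 21.12138756132894
```

View pics/s8.png

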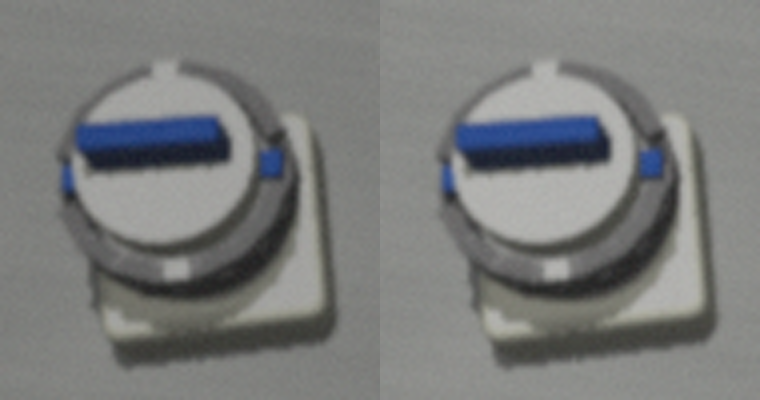

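The blue lid looks the same before (left) and after (right). The red bar is at 21.3° against 21.1° for the marks, and it sits low. Handing in.

```bash
python3 -c "
from bench import order
print(order.sign_off())"
```

```text
the job is handed in; nothing more can be done
None
```

The red-barred lid is locked and the job is handed in; the arm's clock read about 8.5 s. I gripped the bar, pushed it down about 16 mm, turned it clockwise to the end stop (wrist torque rose to about 1.4 N m), then released and lifted clear.

**Red lid:** in the last wrist picture the bar is at 21.3° and the white marks at 21.1°. The lugs are under the collar, and the lid stayed low after release. The bar length I measured at the expected locked height was about 80 mm instead of 84. I put that down to reading the pixels, so the locked height is only roughly confirmed.

**Blue lid:** it looks the same before and after in the scene camera.

**Robot:** the gripper was open about 70 mm above the lid, with contact force near zero. The highest reading I took was about 11 N.

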